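# Slide the mould carrier round the trays and seat it against the stop

### The arm

A 7-joint arm with a two-finger parallel gripper is mounted at the origin on the work surface. World frame = base frame: x ahead of the robot, y to its left, z up, the work surface at z = 0. Lengths are in m, angles in rad, forces in N, time in s.
With the tool pointing down it reaches from about 0.4 to 0.85 m from the base axis. Payload 10.4 kg.
Tool frame: the origin (TCP) lies between the finger pads; the fingertips stand 22 mm ahead of it and the grasp point (between the pads) lies 3 mm ahead of it; z points along the fingers, y is the line along which they close (so a half turn about z gives the same grasp; the last joint's range is limited). The gripper opens to 85 mm and grips with 20 to 120 N. Pads are 22 mm wide; open, the fingers measure 114 mm over their backs; the gripper's body (76 mm by 85 mm) begins 54 mm behind the grasp point. The pads swing forward as they close: fully open they stand 13 mm farther back than shut.
Start: joints at [-1.302, 0.332, -0.065, 1.46, 0.022, 1.35, -0.088], TCP at [0.18, 0.599, 0.253] pointing down, gripper open.
Joint ranges: [-2.6, 2.6], [-0.5, 2.12], [-1.47, 1.34], [0.16, 2.42], [-1.27, 4.41], [0.06, 2.06], [-2.6, 2.6]. Speed limits (rad/s): [2.22, 2.22, 2.79, 2.79, 3.14, 3.14, 3.14].

### API

Orientations are given as a unit quaternion [x, y, z, w].
In Python, from workcell import manip, camera, ticket, boxes_of, outline_of gives the robot as it stands.
- The arm moves only by the tool carry_out, never from a script. Its argument "deltas" is a list of rows, each a list of 5 numbers: the shift along the tool's x, y, z as a fraction of full scale, then the turn about the tool's z as a fraction of full scale, then the opening, from -1 (shut) to 1 (fully open), so that 0 is half open. In form: [[tx, ty, tz, spin, gripper], ...]. A call has 1 to 20 rows; each row is the pose to reach, as a shift and turn from the pose commanded when the call began, along the tool's axes at that moment; what a row does not reach only later rows make up. Full scale, the value 1, is 150 mm for a shift and 30 degrees for a turn. A row lasts 1/8 s, in which the tool goes at most 62.5 mm and 10.7 degrees, less where a joint would pass 70% of its speed; a pose out of reach is approached as far as the arm can. A call with a number of a shift or a turn outside -1 to 1 is refused whole. A call with a gripper value outside its range is refused whole. The fingers move at their own pace and stop on an object; "force" is the grip in N (left out, the last holds). Time passes only in rows, so rows that repeat a pose let the fingers close. It gives the time, the measured TCP pose, the force, the opening and the grip force at its end, in the units of the state.
- manip.get_obs(): the state, without advancing time (a new reading comes with each control period).
- camera(name): name is "side" or "top" or "wrist"; returns a dict with "img" (420x560x3 uint8, red, green, blue), "depth" (420x560 float32, m along the optical axis (not along the pixel's ray), 0 where there is no reading), "vertical_fov" (degrees; the focal length in pixels is half the picture's height over the tangent of half this angle, whatever the lens; pixels are square), "cx", "cy" (the principal point, pixels), "k1" (the pictures are not rectified: a ray, as slopes to the right and down, at radius r is drawn at 1 + k1 r^2 times it, then the intrinsics apply), "R" (3x3) and "t" (3): a world point X has camera coordinates R X + t. Camera axes: x right, y down, z forward; pixel columns grow to the right and rows downward; lengths in m; the calibration is good to about 2 mm. A picture is of the moment at which its call begins.
- ticket.hand_in(): hands the job in; it is judged then, once.
Trained networks look in a picture, given as the dict that the camera call returned (one of the last four; its "shot" number tells which), for a name from the list of things; names that differ only in an ending like _2 or _b are one class to them, and where a whole thing is asked for, a point or a joint stands for the part that bears it (a point fixed in the world has none). Each returns a list of dicts, best first, with "conf" (0 to 1); they miss things now and then, are a little off and sometimes report something else, mostly with a low value. They report only what shows in the picture. A call takes as long as a camera call. They do not tell look-alikes from the thing itself.
- boxes_of(query, picture): "position" ([x, y, z] in m, in world coordinates, good to about 4 mm: the middle of the surface that is visible of it).
- outline_of(query, picture): "region" (420x560 bool, what is visible of it).
The state is a dict: "clock": time; "joint_pos": joint angles; "joint_velocities": joint speeds; "tau": joint torques, N m; "position": TCP position; "ee_rot": TCP orientation; "ft_force": force on the tool from outside, world axes, zero at the start; "torque": the same for the moment, N m; "grip_width": opening from 0.0 (shut) to 1.0 (fully open); "grasp_force": force on a finger pad.
Only numpy, scipy, OpenCV 4.12 (cv2) and the standard library are available. Lean on these libraries where they do the work, as an engineer would, in place of code of your own. Each camera call takes 0.05 s, during which the arm holds its last target. There are 200 camera calls.

### The job

Slide the blue mould carrier flat along the bench, without lifting it, through the gap between the orange parts tray and the red balance, never touching either of them or the pellet tub, and push it into the open mouth of the steel bay. Keep pushing past the drag of the bay's sprung jaw until the carrier is fully home against the stop screw, press it there firmly but gently for about a second (at least 4 N on the screw, never more than 25 N), then let go and leave it seated. Do not disturb the other things on the bench.

Things in the scene. Friction and masses are not known exactly. Their poses are not given: they have to be found in the camera images.
- carrier: the mould carrier: loose square blue plastic block with a flush aluminium mould face on top, 100 x 100 mm and 30 mm high, about 0.25 to 0.5 kg, too wide to grasp: push it on its sides. Origin at the centre of its underside, x and y axes square to its sides. It rests flat on the bench.
- bay: seating bay, fixed: two parallel steel rails 34 mm high, 115 mm long, no floor. Origin at bench height in the plane of the mouth; x points into the bay. Inner faces at y = -51 mm (right rail) and +55 mm (left). Lead-ins reach 30 mm before the mouth and widen it about 12 mm per side. A seated carrier is square to the bay, its centre at y = -1 mm and x = 21 to 41 mm, its rear face 9 to 29 mm outside the mouth.
- jaw_nose (a point): tip of the round brass jaw (25 mm radius), 45 mm inside the mouth, sprung out of the left rail: it gives way by up to 14 mm and presses the carrier on the right rail with about 6 N. Once the carrier's front is some 25 mm inside the mouth the push takes several newtons more than on the open bench (5 to 15 N in all). This drag is not the stop.
- stop: fixed behind the bay: yellow plate 90 mm wide, 34 mm high, with a steel screw 17 mm up that points at the mouth. Origin at bench height in the middle of the plate's front face, 113 mm inside the mouth. The flat screw tip, 22 mm across, stands 22 to 42 mm before the plate: set anew each time and not measured, so find it by feel. It is rigid: the push rises by 5 to 10 N per mm there; 12 to 15 N above the sliding drag is a good press.
- tray: orange open parts tray with small moulded parts, fixed, 70 mm (x) x 130 mm (y), 45 mm high, origin at the centre of its underside. It may stand on the far or on the near side of the gap. Must not be touched.
- balance: red pocket balance with a round steel pan, fixed, 70 mm (x) x 130 mm (y), 32 mm high, origin at the centre of its underside. It stands on the other side of the gap. Must not be touched.
- tub: low round tub with a blue lid, fixed, 94 mm across and 68 mm high, origin at the centre of its underside, to the left of the space before the bay; an obstacle. Must not be touched.
- spray_can: yellow spray can, 64 mm across, 190 mm high, loose, origin under its centre; leave alone
- pellet_jar: glass jar of blue pellets, 100 mm across, 140 mm high, loose, origin under its centre; leave alone
- black_ring: black plastic ring, 96 mm across, 22 mm high, lying loose, origin under its centre; leave alone
- wrench: steel wrench lying loose on the bench, origin under its middle; leave alone
- white_cap: white moulded cap, 44 mm across, 30 mm high, loose, origin under its centre; leave alone
- green_part: green moulded test bar, 95 x 22 mm, 8 mm thick, lying loose, origin under its centre; leave alone
There are look-alikes about, which are no part of the job. Of the things shaped like the bay, the steel one is meant. Leave any turquoise look-alike of the carrier alone.

How it is judged:
On the way, in this order (a step that is already met when the one before it is completed fails the run):
1. the carrier passes between the tray and the balance (horizontal distance between carrier and tray below 0.175 m and horizontal distance between carrier and balance below 0.175 m), for 0.05 s.
2. the carrier stands in the mouth of the bay, between the rails (x of carrier in the frame of bay above -0.03 m and y of carrier in the frame of bay between -0.012 and 0.012 m), for 0.05 s.
3. the carrier is pressed against the stop screw with at least 4 N for half a second (contact force between carrier and stop above 4 N), for 0.5 s.
At the end, for the whole second after the job is handed in: the carrier rests flat and still in the bay where the screw stops it (centre 18 to 44 mm inside the mouth, within 6 mm of the centre line, square within 0.06 rad), after having been pressed on the screw with at least 4 N for half a second (x of carrier in the frame of bay between 0.018 and 0.044 m and y of carrier in the frame of bay between -0.006 and 0.006 m and angle between the x axis of carrier and the x axis of bay, either way round below 0.06 rad and height (world z) of carrier below 0.004 m and angle between carrier's own z axis and vertical below 0.05 rad and linear speed of carrier below 0.01 m/s); the robot touches nothing.
It fails at once if the tray, the balance or the tub is touched (contact force between any of tray, balance, tub and anything else above 0.3 N).
It fails at once if the stop screw is loaded with more than 25 N (contact force between carrier and stop above 25 N).
It fails at once if the carrier is lifted or tipped (height (world z) of carrier above 0.008 m or angle between carrier's own z axis and vertical above 0.15 rad).
It fails at once if one of the loose things to be left alone is moved by more than 15 mm (distance of any of spray_can, pellet_jar, black_ring, wrench, white_cap, green_part from where it was at the start of the episode above 0.015 m).
It also fails if it takes over 72 s, if anything falls off the work surface, if the arm or the gripper's body presses on something with over 40 N, if the wrist force passes 120 N, or if a joint passes its speed limit or range.

## Working session

There is one attempt and no reset: what is moved stays moved. The work goes in short steps, Python scripts to look and compute and a tool call to move; the robot and the scene stay as the last step left them, time stands still between calls to the robot, and variables do not carry over. Pictures are saved under pics/ and viewed, at most 10 in all, crops included, and the job is handed in when it is done.

Besides the shell and the picture viewer there is one more tool, called as name([rows], argument=value, ...), one row to a line, values as JSON. carry_out: Moves the arm, as the interface text tells. Its arguments: {"type":"object","properties":{"deltas":{"type":"array","items":{"type":"array","items":{"type":"number"}}},"force":{"type":"number"}},"required":["deltas"]}

```bash
mkdir -p pics; ls; cat > h.py <<'E'
import numpy as np, cv2
from workcell import manip, camera, ticket, boxes_of, outline_of
def xyz(p):
    h,w=p["depth"].shape; f=h/2/np.tan(np.radians(p["vertical_fov"])/2)
    K=np.array([[f,0,p["cx"]],[0,f,p["cy"]],[0,0,1.]])
    u,v=np.meshgrid(np.arange(w),np.arange(h))
    pts=np.stack([u,v],-1).reshape(-1,1,2).astype(float)
    n=cv2.undistortPoints(pts,K,np.array([p["k1"],0,0,0,0.])).reshape(h,w,2)
    z=p["depth"][...,None].astype(float)
    X=np.concatenate([n*z,z],-1)
    return (X-p["t"])@p["R"]
def save(p,n): cv2.imwrite(f"pics/{n}.png",p["img"][...,::-1])
E
python3 - <<'E'
from h import *
o=manip.get_obs(); print({k:np.round(v,3) for k,v in o.items()})
for c in ["top","side"]:
    p=camera(c); save(p,c+"0"); print(c,np.round(p["t"],3),p["k1"])
    for q in ["carrier","bay","jaw_nose","stop","tray","balance","tub","spray_can","pellet_jar","black_ring","wrench","white_cap","green_part"]:
        print(q,[(np.round(b["position"],3).tolist(),round(b["conf"],2)) for b in boxes_of(q,p)[:3]])
    np.savez(f"{c}0.npz",X=xyz(p),img=p["img"],R=p["R"],t=p["t"])
E
```

```text
pics
{'clock': np.float64(0.0), 'joint_pos': array([-1.302,  0.333, -0.065,  1.461,  0.022,  1.35 , -0.088]), 'joint_velocities': array([ 0.001,  0.   ,  0.001, -0.001, -0.001, -0.001,  0.   ]), 'tau': array([ 1.0000e-03, -6.2545e+01,  5.0000e-02, -3.9161e+01,  1.6000e-02,
        1.0000e-02,  0.0000e+00]), 'position': array([0.18 , 0.598, 0.253]), 'ee_rot': array([ 0.145,  0.989, -0.001, -0.   ]), 'ft_force': array([ 0.508,  0.042, -0.026]), 'torque': array([-0.013,  0.015, -0.008]), 'grasp_force': np.float64(0.0), 'grip_width': np.float64(0.997)}
top [0.032 0.502 1.026] 0.017188142171733693
carrier [([0.472, -0.324, 0.032], 0.58), ([0.281, -0.329, 0.031], 0.55), ([0.749, 0.203, 0.028], 0.36)]
bay [([0.292, 0.221, 0.033], 0.87), ([0.676, 0.263, 0.037], 0.65)]
jaw_nose [([0.292, 0.223, 0.035], 0.85), ([0.677, 0.266, 0.033], 0.6)]
stop [([0.747, 0.204, 0.027], 0.86)]
tray [([0.417, -0.047, 0.024], 0.69)]
balance [([0.635, -0.022, 0.022], 0.59)]
tub [([0.399, 0.412, 0.069], 0.77)]
spray_can [([0.755, -0.238, 0.142], 0.9)]
pellet_jar [([0.575, 0.418, 0.135], 0.66)]
black_ring [([0.675, 
[... 301 characters left out ...]
[([0.288, -0.341, 0.032], 0.96), ([0.754, -0.262, 0.122], 0.67), ([0.467, -0.337, 0.03], 0.64)]
bay [([0.294, 0.213, 0.025], 0.91), ([0.678, 0.253, 0.029], 0.72), ([0.756, 0.2, 0.027], 0.29)]
jaw_nose [([0.678, 0.254, 0.027], 0.7), ([0.29, 0.214, 0.022], 0.63), ([0.467, -0.334, 0.028], 0.37)]
stop [([0.756, 0.203, 0.028], 0.63)]
tray [([0.419, -0.048, 0.026], 0.84)]
balance [([0.634, -0.03, 0.023], 0.78)]
tub [([0.4, 0.389, 0.071], 0.95)]
spray_can [([0.756, -0.263, 0.119], 0.93)]
pellet_jar []
black_ring [([0.675, -0.386, 0.018], 0.72)]
wrench [([0.769, -0.114, 0.008], 0.69)]
white_cap [([0.714, 0.04, 0.016], 0.58)]
green_part [([0.662, -0.222, 0.003], 0.82), ([0.634, -0.032, 0.024], 0.67)]
```

View pics/top0.png

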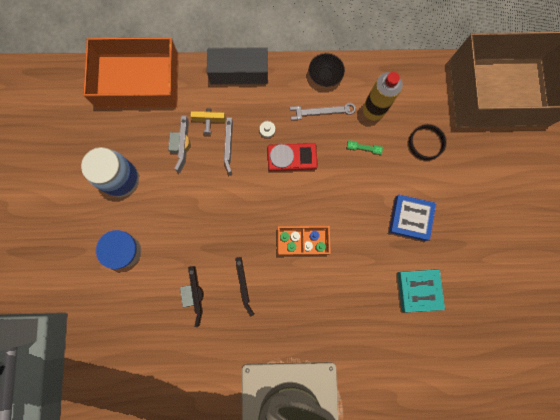

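View pics/side0.png

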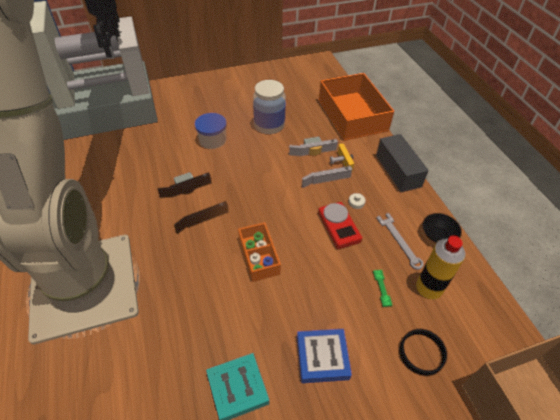

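The top view shows the blue carrier at (415,218) and the turquoise look-alike at (422,291). The steel bay is at (205,145) with its mouth facing the robot, and the yellow stop is at (208,116). The tray is at (304,241), the balance at (292,157) and the tub at (117,250). Next I'll measure exact outlines.

```bash
cat > m.py <<'E'
from h import *
d=np.load("top0.npz"); X=d["X"]; hsv=cv2.cvtColor(d["img"],cv2.COLOR_RGB2HSV)
def rect(n,c,r,zlo,zhi,hue=None):
    m=(np.hypot(X[...,0]-c[0],X[...,1]-c[1])<r)&(X[...,2]>zlo)&(X[...,2]<zhi)
    P=X[m]; R=cv2.minAreaRect((P[:,:2]*1000).astype(np.float32))
    print(n,len(P),"c",np.round(R[0],1),"size",np.round(R[1],1),"ang",round(R[2],1),"z",np.round(np.percentile(P[:,2],[10,50,90])*1000,1))
    return P
rect("carrier",(.472,-.324),.09,.02,.05)
rect("tray",(.417,-.047),.095,.02,.07)
rect("balance",(.635,-.022),.085,.015,.05)
rect("tub",(.4,.4),.08,.05,.1)
rect("stop",(.749,.204),.055,.02,.05)
m=(abs(X[...,0]-.68)<.09)&(abs(X[...,1]-.21)<.09)&(X[...,2]>.022)&(X[...,2]<.06)
n,l,s,c=cv2.connectedComponentsWithStats(m.astype(np.uint8))
for i in range(1,n):
    if s[i,4]<40: continue
    P=X[l==i]; R=cv2.minAreaRect((P[:,:2]*1000).astype(np.float32)); print("bay part",s[i],np.round(R[0],1),np.round(R[1],1),round(R[2],1))
# top-down map of bay
u=np.zeros((400,400,3),np.uint8)
q=m|((abs(X[...,0]-.68)<.1)&(abs(X[...,1]-.2)<.1))
P=X[q];C=d["img"][q]
for p,cc in zip(P,C):
    r=int((.78-p[0])*2000);k=int((.3-p[1])*2000); 
    if 0<=r<400 and 0<=k<400: cv2.circle(u,(k,r),2,((np.array(cc)//2+ (127 if p[2]>.022 else 0)).tolist()),-1)
cv2.imwrite("pics/map.png",u[...,::-1])
E
python3 m.py
```

```text
carrier 1524 c [ 472.2 -327.9] size [100.9 100.8] ang 76.3 z [26.7 29.2 31.9]
tray 582 c [416.4 -43.7] size [129.8  70.3] ang 89.4 z [21.9 38.4 45.7]
balance 1267 c [639.8 -21. ] size [ 71.7 129.7] ang 1.2 z [22.5 26.5 32.2]
tub 1271 c [400.1 415. ] size [94.8 93.3] ang 74.7 z [64.9 67.7 70. ]
stop 315 c [743.5 204.7] size [69.3 97.5] ang 28.0 z [22.5 31.8 35.5]
bay part [191 111  34   9 240] [756.2 201.4] [87.9 22.6] 86.8
bay part [170 116  19  55 528] [678.8 276.2] [147.7  47.4] 0.3
bay part [224 118   8  55 285] [670.6 148.5] [ 18.3 146.5] 89.6
```

View pics/map.png

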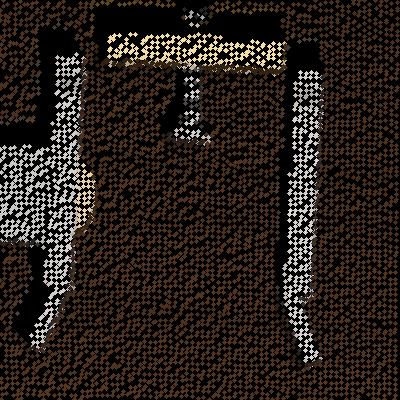

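The map (2 px/mm) shows both rails, the jaw nose at about (95,195), the plate front at row ~66 and the screw tip at about (190,140). The bay is turned by about -2°. Next step is fitting its axis, and I'll bring the arm over meanwhile.

```bash
cat > b.py <<'E'
from h import *
d=np.load("top0.npz"); X=d["X"]
def edge(xr,yr,side):
    m=(X[...,0]>xr[0])&(X[...,0]<xr[1])&(X[...,1]>yr[0])&(X[...,1]<yr[1])&(X[...,2]>.027)&(X[...,2]<.045)
    P=X[m]*1000; e=[]
    for a in np.arange(xr[0]*1000,xr[1]*1000,6):
        s=P[(P[:,0]>=a)&(P[:,0]<a+6)]
        if len(s)>3: e.append((a+3, np.percentile(s[:,1],95) if side>0 else np.percentile(s[:,1],5)))
    e=np.array(e); k=np.polyfit(e[:,0],e[:,1],1); print(len(e),"yaw",np.degrees(np.arctan(k[0])),"y at 640,680,720",np.polyval(k,[640,680,720]), "res",np.std(e[:,1]-np.polyval(k,e[:,0])))
edge((.64,.745),(.13,.17),1)
edge((.71,.755),(.25,.29),-1)
m=(X[...,0]>.735)&(X[...,0]<.775)&(X[...,1]>.15)&(X[...,1]<.255)&(X[...,2]>.027)&(X[...,2]<.045)
P=X[m]*1000; e=[]
for a in np.arange(165,245,6):
    s=P[(P[:,1]>=a)&(P[:,1]<a+6)]
    if len(s)>3:e.append((a+3,np.percentile(s[:,0],5),np.percentile(s[:,0],95)))
e=np.array(e)
for i in (1,2): k=np.polyfit(e[:,0],e[:,i],1); print("stop face",i,np.degrees(np.arctan(k[0])),np.polyval(k,[204]))
E
python3 b.py
```

```text
18 yaw -0.41755039207671635 y at 640,680,720 [154.93245946 154.64094913 154.3494388 ] res 3.5738393848818593
7 yaw -4.517854920721904 y at 640,680,720 [266.3579439  263.19733302 260.03672215] res 0.44279948754827536
stop face 1 3.15583287928366 [746.51031335]
stop face 2 3.205904985497023 [760.30534879]
```

carry_out([
  [0, 0, 0, 1, 0],
  [0, 0, 0, 1, 0],
  [0, 0, 0, 1, 0],
  [0, 0, 0, 1, 0],
])

```text
clock: 1.9
position: [0.1797, 0.5986, 0.2534]
ee_rot: [0.396, 0.918, 0.0, 0.0]
ft_force: [-0.6, -0.6, 0.8]
grip_width: 0.502
grasp_force: 0.0
```

```bash
cat > g.py <<'E'
import sys
from h import *
from scipy.spatial.transform import Rotation as Ro
o=manip.get_obs(); Rm=Ro.from_quat(o["ee_rot"]).as_matrix(); yaw=np.degrees(np.arctan2(Rm[1,0],Rm[0,0]))
print("pos",np.round(o["position"]*1000,1),"yaw",round(yaw,2),"j",np.round(o["joint_pos"],2),"F",np.round(o["ft_force"],1),"t",o["clock"])
for a in sys.argv[1:]:
    x,y,z,w=map(float,a.split(","))
    d=Rm.T@(np.array([x,y,z])-o["position"]*1000)/150
    print(a,np.round(d,3),round(-((w-yaw+180)%360-180)/30,3))
E
python3 g.py 300,500,220,103 420,450,200,90 
```

```text
pos [179.7 598.6 253.4] yaw 133.34 j [-1.36  0.33  0.01  1.46 -0.    1.35 -0.59] F [-0.6 -0.6  0.8] t 1.9
300,500,220,103 [-1.029  0.132  0.222] 1.011
420,450,200,90 [-1.82   0.485  0.356] 1.445
```

carry_out([
  [-0.25, 0.15, 0, 0.33, 0],
  [-0.5, 0.3, 0, 0.67, 0],
  [-0.75, 0.45, 0, 1, 0],
  [-1, 0.6, 0, 1, 0],
])

```text
clock: 2.4
position: [0.3494, 0.5507, 0.2534]
ee_rot: [0.62, 0.785, 0.0, -0.0]
ft_force: [-0.1, -0.1, 0.5]
grip_width: 0.499
grasp_force: 0.0
```

```bash
python3 g.py 460,410,250,73 550,300,250,73
```

```text
pos [349.4 550.7 253.4] yaw 103.39 j [-1.19  0.39  0.16  1.39 -0.06  1.36 -0.8 ] F [-0.1 -0.1  0.5] t 2.4
460,410,250,73 [-1.083  0.5    0.023] 1.013
550,300,250,73 [-1.935  0.914  0.023] 1.013
```

carry_out([
  [-0.25, 0.15, 0, 0.33, 0],
  [-0.5, 0.3, 0, 0.67, 0],
  [-0.75, 0.45, 0, 1, 0],
  [-1, 0.6, 0, 1, 0],
])

```text
clock: 2.9
position: [0.471, 0.4248, 0.2534]
ee_rot: [0.802, 0.598, 0.0, -0.0]
ft_force: [0.3, 0.4, -0.8]
grip_width: 0.498
grasp_force: 0.0
```

carry_out([
  [-0.25, 0.17, 0, 0.33, 0],
  [-0.5, 0.35, 0, 0.67, 0],
  [-0.75, 0.52, 0, 1, 0],
  [-1, 0.7, 0, 1, 0],
])

```text
clock: 3.4
position: [0.5279, 0.2506, 0.2534]
ee_rot: [0.929, 0.37, 0.0, -0.0]
ft_force: [0.8, 0.7, 0.1]
grip_width: 0.499
grasp_force: 0.0
```

carry_out([
  [-0.23, 0.25, 0, 0.33, 0],
  [-0.47, 0.5, 0, 0.67, 0],
  [-0.7, 0.75, 0, 1, 0],
])

```text
clock: 3.78
position: [0.5281, 0.0963, 0.2535]
ee_rot: [0.993, 0.115, 0.0, -0.0]
ft_force: [1.4, -0.4, 1.3]
grip_width: 0.501
grasp_force: 0.0
```

carry_out([
  [-0.07, 0.33, 0, 0.3, 0],
  [-0.14, 0.67, 0, 0.6, 0],
  [-0.2, 1, 0, 0.9, 0],
])

```text
clock: 4.15
position: [0.5334, -0.0565, 0.2536]
ee_rot: [0.993, -0.12, 0.0, -0.0]
ft_force: [1.2, -0.4, 0.2]
grip_width: 0.497
grasp_force: 0.0
```

```bash
python3 g.py 460,-190,200,-13.7 390,-308,120,-13.7
```

```text
pos [533.4 -56.5 253.6] yaw -13.77 j [-0.67  0.15  0.77  1.73 -0.11  1.3  -1.69] F [ 1.2 -0.4  0.2] t 4.15
460,-190,200,-13.7 [-0.264  0.981  0.356] -0.002
390,-308,120,-13.7 [-0.53   1.857  0.889] -0.002
```

carry_out([
  [-0.09, 0.33, 0, 0, 0],
  [-0.18, 0.65, 0, 0, 0],
  [-0.26, 0.98, 0, 0, 0],
])

```text
clock: 4.53
position: [0.4599, -0.1897, 0.2535]
ee_rot: [0.993, -0.117, 0.0, -0.0]
ft_force: [0.2, -0.9, 0.6]
grip_width: 0.496
grasp_force: 0.0
```

carry_out([
  [-0.09, 0.3, 0.3, 0, 0],
  [-0.18, 0.6, 0.6, 0, 0],
  [-0.27, 0.88, 0.89, 0, 0],
  [-0.27, 0.88, 0.89, 0, 0],
])

```text
clock: 5.03
position: [0.3863, -0.3089, 0.1174]
ee_rot: [0.993, -0.12, -0.002, 0.0]
ft_force: [-0.5, 0.3, 2.1]
grip_width: 0.497
grasp_force: 0.0
```

```bash
python3 g.py 395,-309,30,-13.7; python3 - <<'E'
from h import *
p=camera("wrist"); save(p,"w1"); np.savez("w1.npz",X=xyz(p),img=p["img"])
E
```

```text
pos [ 386.3 -308.9  117.4] yaw -13.81 j [-0.28  0.26  0.97  1.99 -0.24  1.02 -1.01] F [-0.5  0.3  2.1] t 5.025
395,-309,30,-13.7 [ 0.059 -0.014  0.582] -0.004
```

View pics/w1.png

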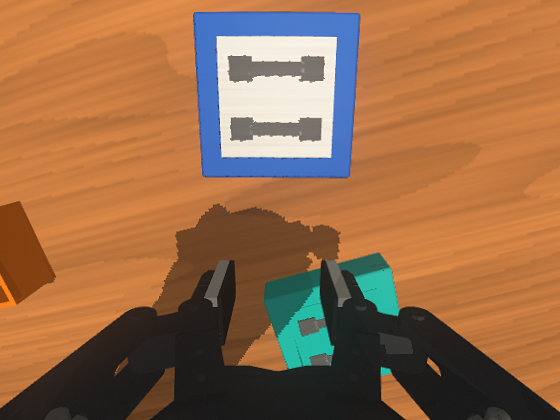

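The wrist view shows the carrier square to the tool at (277,95), with the fingers centred on it and the turquoise block well behind them. I'll go down and make contact.

carry_out([
  [0, 0, 0.3, 0, 0],
  [0.02, 0, 0.5, 0, 0],
  [0.04, 0, 0.57, 0, 0],
  [0.06, 0, 0.57, 0, 0],
  [0.09, 0, 0.57, 0, 0],
  [0.12, 0, 0.57, 0, 0],
  [0.15, 0, 0.57, 0, 0],
  [0.15, 0, 0.57, 0, 0],
])

```text
clock: 6.08
position: [0.4124, -0.3124, 0.0344]
ee_rot: [0.993, -0.119, 0.0, 0.0]
ft_force: [0.1, 0.0, -0.4]
grip_width: 0.5
grasp_force: 0.0
```

```bash
python3 g.py 423,-316,31,-13.7; python3 - <<'E'
from h import *
p=camera("wrist"); save(p,"w2"); X=xyz(p)
h=cv2.cvtColor(p["img"],cv2.COLOR_RGB2HSV)
m=(X[...,2]>.022)&(X[...,2]<.036)&(h[...,0]>104)&(h[...,0]<125)&(h[...,1]>120)&(X[...,0]>.35)
P=X[m]; print(cv2.minAreaRect((P[:,:2]*1000).astype(np.float32)),len(P))
E
```

```text
pos [ 412.4 -312.4   34.4] yaw -13.7 j [-0.15  0.46  0.84  1.99 -0.44  0.88 -0.88] F [ 0.1  0.  -0.4] t 6.075
423,-316,31,-13.7 [0.074 0.006 0.023] -0.0
((469.48785400390625, -327.49481201171875), (99.52386474609375, 103.32754516601562), 76.02991485595703) 27912
```

carry_out([
  [0.03, -0.0005, 0.01, -0.04, 0],
  [0.06, -0.0015, 0.01, -0.08, 0],
  [0.095, -0.003, 0.01, -0.12, 0],
  [0.127, -0.005, 0.01, -0.155, 0],
  [0.158, -0.008, 0.01, -0.195, 0],
  [0.19, -0.0115, 0.01, -0.233, 0],
  [0.22, -0.0157, 0.01, -0.272, 0],
  [0.253, -0.0205, 0.01, -0.31, 0],
  [0.283, -0.026, 0.01, -0.35, 0],
  [0.315, -0.032, 0.01, -0.39, 0],
  [0.345, -0.039, 0.01, -0.43, 0],
  [0.375, -0.046, 0.01, -0.46, 0],
  [0.375, -0.046, 0.01, -0.46, 0],
  [0.375, -0.046, 0.01, -0.46, 0],
])

```text
clock: 7.88
position: [0.4687, -0.3189, 0.033]
ee_rot: [1.0, 0.001, 0.0, 0.0]
ft_force: [0.1, 0.3, -0.0]
grip_width: 0.501
grasp_force: 0.0
```

```bash
cat > car.py <<'E'
from h import *
def car(c="top",save_as=None,near=(.5,0),r=.6):
    p=camera(c); X=xyz(p); h=cv2.cvtColor(p["img"],cv2.COLOR_RGB2HSV)
    if save_as: save(p,save_as)
    m=(X[...,2]>.02)&(X[...,2]<.04)&(h[...,0]>104)&(h[...,0]<125)&(h[...,1]>120)&(X[...,0]>.36)
    m=cv2.morphologyEx(m.astype(np.uint8),cv2.MORPH_OPEN,np.ones((2,2)))
    n,l,s,_=cv2.connectedComponentsWithStats(m)
    i=1+np.argmax(s[1:,4]); P=X[l==i]; R=cv2.minAreaRect((P[:,:2]*1000).astype(np.float32))
    print(c,"centre",np.round(R[0],1),"size",np.round(R[1],1),"yaw",round((R[2]+45)%90-45,1),len(P))
    return p
if __name__=="__main__":
    import sys; car(*sys.argv[1:])
E
python3 g.py; python3 car.py wrist; python3 car.py top
```

```text
pos [ 468.7 -318.9   33. ] yaw 0.09 j [-0.08  0.54  0.74  1.86 -0.45  0.92 -0.7 ] F [ 0.1  0.3 -0. ] t 7.875
wrist centre [ 525.2 -325.2] size [114.6 122.1] yaw -0.1 28544
top centre [ 454.2 -168.5] size [ 77.7 490.6] yaw 34.8 352
```

carry_out([
  [-0.1, 0, 0, 0, 0],
  [-0.15, 0, -0.2, 0, 0],
  [-0.12, 0.1, -0.4, -0.35, 0],
  [-0.05, 0.35, -0.4, -0.7, 0],
  [0, 0.6, -0.4, -1, 0],
  [0, 0.6, -0.4, -1, 0],
])

```text
clock: 8.72
position: [0.4663, -0.4122, 0.0929]
ee_rot: [0.966, 0.258, -0.0, 0.001]
ft_force: [-0.2, 0.5, 0.1]
grip_width: 0.502
grasp_force: 0.0
```

carry_out([
  [0.12, 0.07, 0, -0.35, 0],
  [0.24, 0.14, 0, -0.7, 0],
  [0.35, 0.2, 0, -1, 0],
  [0.35, 0.2, 0, -1, 0],
])

```text
clock: 9.22
position: [0.5293, -0.4074, 0.0924]
ee_rot: [0.866, 0.501, 0.0, -0.0]
ft_force: [-1.1, -0.1, 0.4]
grip_width: 0.5
grasp_force: 0.0
```

carry_out([
  [0, 0, 0, -0.35, 0],
  [0, 0, 0, -0.7, 0],
  [0, 0, 0, -1, 0],
  [0, 0, 0, -1, 0],
])

```text
clock: 9.72
position: [0.5275, -0.4087, 0.0928]
ee_rot: [0.709, 0.706, -0.0, -0.0]
ft_force: [-0.2, 0.2, 0.2]
grip_width: 0.497
grasp_force: 0.0
```

```bash
python3 car.py wrist w3;  python3 car.py top; python3 g.py 529,-405,33,90
```

```text
wrist centre [ 534.  -321.1] size [107.9 109.2] yaw 0.0 14747
top centre [ 466.9 -164.8] size [122.7 483.8] yaw 21.0 616
pos [ 528.1 -408.6   92.8] yaw 89.72 j [ 0.28  0.58  0.43  1.53 -0.26  1.09  0.76] F [-0.  -0.9 -0.1] t 9.825
529,-405,33,90 [0.024 0.006 0.398] -0.009
```

View pics/w3.png

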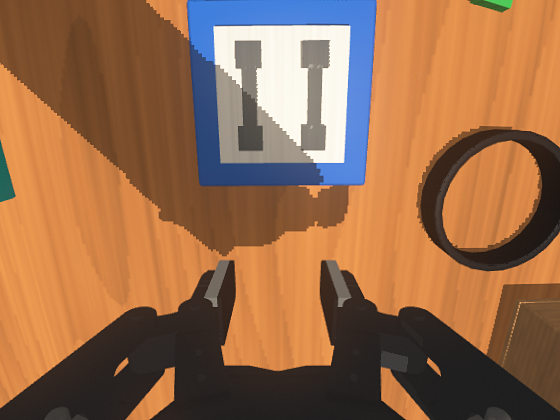

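The wrist view shows the carrier square ahead, centred at column ~282 against finger centre ~277, so about 3 mm off. The ring sits clear to the right. I'll descend and push along +y.

carry_out([
  [0, 0.01, 0.2, -0.01, 0],
  [0, 0.01, 0.36, -0.01, 0],
  [0.02, 0.01, 0.4, -0.01, 0],
  [0.05, 0.01, 0.4, -0.01, 0],
  [0.09, 0.01, 0.4, -0.01, 0],
  [0.12, 0.01, 0.4, -0.01, 0],
  [0.15, 0.01, 0.4, -0.01, 0],
  [0.19, 0.01, 0.4, -0.01, 0],
  [0.24, 0.01, 0.4, -0.01, 0],
  [0.3, 0.01, 0.4, -0.01, 0],
  [0.36, 0.01, 0.4, -0.01, 0],
  [0.42, 0.01, 0.4, -0.01, 0],
  [0.48, 0.01, 0.4, -0.01, 0],
  [0.54, 0.01, 0.4, -0.01, 0],
  [0.6, 0.01, 0.4, -0.01, 0],
  [0.66, 0.01, 0.4, -0.01, 0],
  [0.72, 0.01, 0.4, -0.01, 0],
  [0.78, 0.01, 0.4, -0.01, 0],
  [0.84, 0.01, 0.4, -0.01, 0],
  [0.84, 0.01, 0.4, -0.01, 0],
])

```text
clock: 12.32
position: [0.5303, -0.2809, 0.0325]
ee_rot: [0.704, 0.71, 0.0, -0.001]
ft_force: [0.5, -0.0, -0.4]
grip_width: 0.5
grasp_force: 0.0
```

```bash
python3 g.py 529,-200,33,90; python3 car.py side; python3 car.py wrist w4; python3 - <<'E'
from h import *
p=camera("wrist"); X=xyz(p)
P=X[(X[...,2]>.025)&(X[...,2]<.035)&(abs(X[...,1]+.23)<.02)]; print("edges at rear: x",np.percentile(P[:,0],[0.5,1,50,99,99.5]),len(P))
E
```

```text
pos [ 530.3 -280.9   32.5] yaw 90.46 j [ 0.1   0.52  0.39  1.76 -0.24  0.92  0.6 ] F [ 0.5 -0.  -0.4] t 12.325
529,-200,33,90 [ 0.539 -0.004 -0.002] 0.015
side centre [ 513.1 -180.2] size [ 9.5 61.1] yaw -0.5 83
wrist centre [ 529.9 -222.4] size [122.5 122.6] yaw 0.5 28684
edges at rear: x [0.48039113 0.48088624 0.52902569 0.57730159 0.57794024] 24037
```

View pics/w4.png

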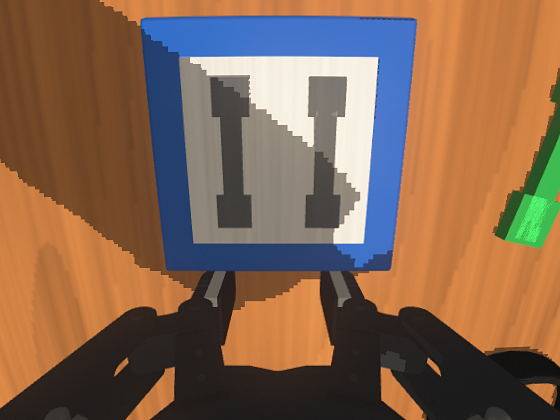

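The carrier is square and evenly on both fingers, at x ≈ 529, so I'll continue through the gap.

carry_out([
  [0.03, 0, 0, 0.01, 0],
  [0.08, 0, 0, 0.01, 0],
  [0.13, 0, 0, 0.01, 0],
  [0.18, 0, 0, 0.01, 0],
  [0.24, 0, 0, 0.01, 0],
  [0.3, 0, 0, 0.01, 0],
  [0.36, 0, 0, 0.01, 0],
  [0.42, 0, 0, 0.01, 0],
  [0.48, 0, 0, 0.01, 0],
  [0.54, 0, 0, 0.01, 0],
  [0.6, 0, 0, 0.01, 0],
  [0.66, 0, 0, 0.01, 0],
  [0.72, 0, 0, 0.01, 0],
  [0.78, 0, 0, 0.01, 0],
  [0.84, 0, 0, 0.01, 0],
  [0.9, 0, 0, 0.01, 0],
  [0.96, 0, 0, 0.01, 0],
  [1, 0, 0, 0.01, 0],
])

```text
clock: 14.72
position: [0.5293, -0.1319, 0.0328]
ee_rot: [0.706, 0.708, 0.0, -0.0]
ft_force: [-0.2, -2.3, -0.5]
grip_width: 0.501
grasp_force: 1.0
```

```bash
python3 g.py 529,19,33,90; python3 - <<'E'
from h import *
p=camera("wrist"); save(p,"w5"); X=xyz(p); y0=manip.get_obs()["position"][1]
for a in (.02,.08):
  P=X[(X[...,2]>.025)&(X[...,2]<.035)&(abs(X[...,1]-y0-.011-a)<.01)&(abs(X[...,0]-.528)<.062)]; print("edges x",a,np.percentile(P[:,0],[0.5,1,50,99,99.5]),len(P))
E
```

```text
pos [ 529.3 -131.9   32.8] yaw 90.11 j [-0.15  0.41  0.37  1.9  -0.19  0.86  0.32] F [-0.2 -2.3 -0.5] t 14.725
529,19,33,90 [ 1.006e+00  0.000e+00 -1.000e-03] 0.004
edges x 0.02 [0.48020782 0.48080864 0.52901528 0.57709641 0.5777346 ] 10326
edges x 0.08 [0.47988309 0.48046711 0.52847554 0.57697588 0.5775177 ] 15299
```

Still square at x ≈ 529, with 28 and 26 mm of clearance.

carry_out([
  [0.04, 0, 0, 0, 0],
  [0.1, 0, 0, 0, 0],
  [0.16, 0, 0, 0, 0],
  [0.22, 0, 0, 0, 0],
  [0.28, 0, 0, 0, 0],
  [0.34, 0, 0, 0, 0],
  [0.4, 0, 0, 0, 0],
  [0.46, 0, 0, 0, 0],
  [0.52, 0, 0, 0, 0],
  [0.58, 0, 0, 0, 0],
  [0.64, 0, 0, 0, 0],
  [0.7, 0, 0, 0, 0],
  [0.76, 0, 0, 0, 0],
  [0.82, 0, 0, 0, 0],
  [0.88, 0, 0, 0, 0],
  [0.94, 0, 0, 0, 0],
  [1, 0, 0, 0, 0],
  [1, 0, 0, 0, 0],
])

```text
clock: 17.02
position: [0.5288, 0.019, 0.0326]
ee_rot: [0.706, 0.708, 0.0, -0.001]
ft_force: [0.1, 0.5, -0.1]
grip_width: 0.504
grasp_force: 0.0
```

```bash
python3 g.py 529,152,33,90; cat > ed.py <<'E'
from h import *
p=camera("wrist"); X=xyz(p); y0=manip.get_obs()["position"][1]
for a in (.02,.08):
  P=X[(X[...,2]>.025)&(X[...,2]<.035)&(abs(X[...,1]-y0-.011-a)<.01)&(abs(X[...,0]-.528)<.062)]; print("edges x",a,np.percentile(P[:,0],[0.5,1,50,99,99.5]),len(P))
P=X[(X[...,2]>.027)&(X[...,2]<.035)&(abs(X[...,0]-.528)<.03)]; print("y ext",np.percentile(P[:,1],[.5,99.5]))
E
python3 ed.py; python3 car.py top
```

```text
pos [528.8  19.   32.6] yaw 90.18 j [-0.4   0.37  0.32  1.94 -0.15  0.85  0.01] F [ 0.1  0.5 -0.1] t 17.025
529,152,33,90 [ 0.887  0.004 -0.001] 0.006
edges x 0.02 [0.47991617 0.48053877 0.52853494 0.57685878 0.57751514] 10274
edges x 0.08 [0.47955431 0.480167   0.52828215 0.57665358 0.57723083] 15261
y ext [0.02571698 0.13062702]
top centre [446.7  89.8] size [261.7  57.5] yaw 9.9 272
```

carry_out([
  [0.04, 0, 0, 0, 0],
  [0.1, 0, 0, 0, 0],
  [0.16, 0, 0, 0, 0],
  [0.22, 0, 0, 0, 0],
  [0.28, 0, 0, 0.01, 0],
  [0.34, 0, 0, 0.02, 0],
  [0.4, 0, 0, 0.03, 0],
  [0.46, 0, 0, 0.04, 0],
  [0.52, 0.001, 0, 0.05, 0],
  [0.58, 0.002, 0, 0.06, 0],
  [0.64, 0.004, 0, 0.07, 0],
  [0.7, 0.006, 0, 0.08, 0],
  [0.75, 0.008, 0, 0.09, 0],
  [0.8, 0.01, 0, 0.1, 0],
  [0.84, 0.012, 0, 0.1, 0],
  [0.87, 0.014, 0, 0.1, 0],
  [0.88, 0.014, 0, 0.1, 0],
  [0.88, 0.014, 0, 0.1, 0],
])

```text
clock: 19.38
position: [0.531, 0.1496, 0.0329]
ee_rot: [0.725, 0.689, 0.0, -0.0]
ft_force: [0.1, 0.1, -1.3]
grip_width: 0.499
grasp_force: 0.1
```

carry_out([
  [-0.1, 0, 0, 0, 0],
  [-0.2, 0, 0, 0, 0],
  [-0.3, 0, -0.2, -0.3, 0],
  [-0.35, 0, -0.45, -0.65, 0],
  [-0.35, -0.3, -0.5, -1, 0],
  [-0.35, -0.6, -0.5, -1, 0],
  [-0.35, -0.6, -0.5, -1, 0],
])

```text
clock: 20.25
position: [0.4358, 0.1005, 0.1077]
ee_rot: [0.522, 0.853, -0.0, -0.001]
ft_force: [1.0, 0.4, 1.0]
grip_width: 0.503
grasp_force: 0.0
```

```bash
python3 car.py top; python3 g.py 425,219,110,177
```

```text
top centre [518.5 187.8] size [173.9 125.4] yaw -30.5 320
pos [437.7 100.7 108.1] yaw 117.05 j [-0.53  0.09  0.21  2.09 -0.02  0.97  0.16] F [-0.3 -0.1 -0.3] t 20.3
425,219,110,177 [ 0.741  0.283 -0.012] -1.998
```

carry_out([
  [0.25, 0.09, 0, -0.35, 0],
  [0.5, 0.19, 0, -0.7, 0],
  [0.74, 0.28, 0, -1, 0],
  [0.74, 0.28, 0, -1, 0],
])

```text
clock: 20.8
position: [0.4257, 0.2219, 0.1078]
ee_rot: [0.281, 0.96, 0.001, 0.0]
ft_force: [0.0, -0.9, 0.3]
grip_width: 0.503
grasp_force: 0.0
```

carry_out([
  [0, 0, 0, -0.35, 0],
  [0, 0, 0, -0.7, 0],
  [0, 0, 0, -1, 0],
  [0, 0, 0, -1, 0],
])

```text
clock: 21.3
position: [0.4262, 0.2183, 0.1078]
ee_rot: [0.028, 1.0, -0.0, 0.0]
ft_force: [0.5, -0.4, -0.0]
grip_width: 0.498
grasp_force: 0.0
```

```bash
python3 car.py top; python3 car.py wrist w6; python3 g.py 450,217,33,177
```

```text
top centre [447.5 155.6] size [324.8 105.4] yaw 25.1 473
wrist centre [450.  207.3] size [189.2  71.6] yaw 11.1 1926
pos [425.9 218.7 107.8] yaw 176.75 j [-0.6   0.15  0.03  2.01 -0.01  0.98  0.95] F [ 0.8 -0.3  0.2] t 21.4
450,217,33,177 [-0.161 -0.002  0.498] -0.008
```

View pics/w6.png

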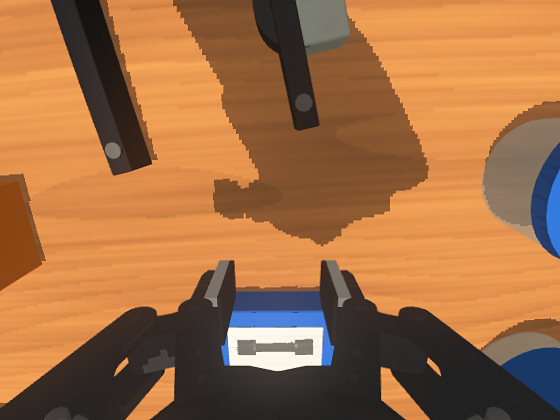

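The wrist camera faces away from the bay here, showing only the carrier's rear edge at (275,300), so I'll check carrier against bay from the side camera numerically.

```bash
cat > sd.py <<'E'
from h import *
import sys
p=camera("side"); X=xyz(p); 
if len(sys.argv)>1: save(p,sys.argv[1])
h=cv2.cvtColor(p["img"],cv2.COLOR_RGB2HSV)
roi=(X[...,0]>.45)&(X[...,0]<.76)&(X[...,1]>.12)&(X[...,1]<.30)
b=roi&(X[...,2]>.022)&(X[...,2]<.038)&(h[...,0]>104)&(h[...,0]<125)&(h[...,1]>120)
P=X[b]*1000; print("blue",len(P)); R=cv2.minAreaRect(P[:,:2].astype(np.float32)); print(np.round(R[0],1),np.round(R[1],1),R[2])
# bay rail tops
t=(X[...,2]>.029)&(X[...,2]<.042)
for n,(ya,yb) in {"R":(.13,.175),"L":(.25,.28)}.items():
    Q=X[roi&t&(X[...,1]>ya)&(X[...,1]<yb)&(X[...,0]>.62)]*1000
    for a in range(620,760,20):
        s=Q[(Q[:,0]>a)&(Q[:,0]<a+20)]
        if len(s)>2: print(n,a+10,np.round(np.percentile(s[:,1],[5,50,95]),1),len(s))
E
python3 sd.py s7
```

```text
blue 119
[555.2 207.1] [95.7 55. ] 80.29572296142578
R 630 [143.7 148.6 155.9] 26
R 650 [140.  148.2 154.4] 32
R 670 [140.3 148.4 154. ] 31
R 690 [138.9 144.3 154.1] 31
R 710 [137.7 143.3 152.6] 30
R 730 [136.2 142.7 150.9] 32
R 750 [137.7 163.4 174.6] 37
L 630 [262.8 269.2 275. ] 22
L 650 [261.5 266.4 276.4] 26
L 670 [254.4 266.4 277.8] 31
L 690 [255.  263.6 276. ] 35
L 710 [256.5 262.5 271.6] 30
L 730 [257.  262.8 270.6] 27
L 750 [256.  263.9 270.1] 13
```

View pics/s7.png

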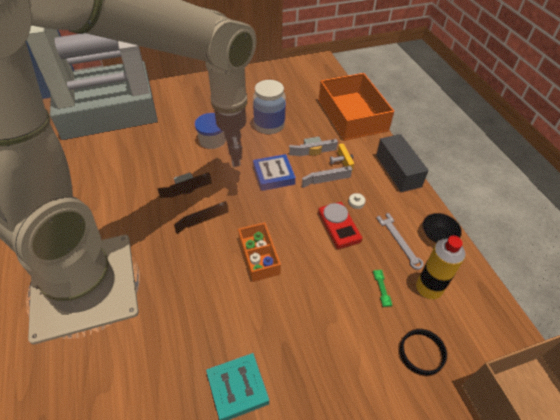

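The side view shows the carrier at (275,172), square in front of the steel bay mouth at about (310,160). The line fits put the carrier within about 1 mm of the bay's centre line. I'll descend behind it and push.

carry_out([
  [-0.07, 0.01, 0.2, -0.01, 0],
  [-0.13, 0.01, 0.4, -0.01, 0],
  [-0.15, 0.01, 0.5, -0.01, 0],
  [-0.2, 0.01, 0.5, -0.01, 0],
  [-0.25, 0.01, 0.5, -0.01, 0],
  [-0.28, 0.01, 0.5, -0.01, 0],
  [-0.3, 0.01, 0.5, -0.01, 0],
  [-0.32, 0.01, 0.5, -0.01, 0],
  [-0.36, 0.01, 0.5, -0.01, 0],
  [-0.4, 0.01, 0.5, -0.01, 0],
  [-0.44, 0.01, 0.5, -0.01, 0],
  [-0.48, 0.01, 0.5, -0.01, 0],
  [-0.52, 0.01, 0.5, -0.01, 0],
  [-0.56, 0.01, 0.5, -0.01, 0],
  [-0.6, 0.01, 0.5, -0.01, 0],
  [-0.62, 0.01, 0.5, -0.01, 0],
])

```text
clock: 23.45
position: [0.5177, 0.2165, 0.0327]
ee_rot: [0.023, 1.0, -0.0, -0.001]
ft_force: [-5.4, 1.2, 4.9]
grip_width: 0.505
grasp_force: 3.1
```

```bash
python3 g.py 566,210,33,177; python3 sd.py | head -2
```

```text
pos [517.7 216.5  32.7] yaw 177.4 j [-0.53  0.42  0.06  1.85 -0.03  0.88  1.07] F [-5.4  1.2  4.9] t 23.45
566,210,33,177 [-0.323 -0.028 -0.003] 0.013
blue 213
[575.9 208.6] [105.1  94.3] 86.44815826416016
```

carry_out([
  [-0.03, -0.003, 0, 0, 0],
  [-0.06, -0.006, 0, 0, 0],
  [-0.09, -0.009, 0, 0, 0],
  [-0.12, -0.01, 0, 0, 0],
  [-0.15, -0.012, 0, 0, 0],
  [-0.18, -0.014, 0, 0, 0],
  [-0.21, -0.016, 0, 0, 0],
  [-0.24, -0.018, 0, 0, 0],
  [-0.27, -0.02, 0, 0, 0],
  [-0.3, -0.02, 0, 0, 0],
  [-0.33, -0.02, 0, 0, 0],
  [-0.36, -0.02, 0, 0, 0],
  [-0.39, -0.02, 0, 0, 0],
])

```text
clock: 25.12
position: [0.5735, 0.2147, 0.0326]
ee_rot: [0.021, 1.0, 0.002, -0.003]
ft_force: [-15.5, 11.3, 6.0]
grip_width: 0.498
grasp_force: 8.1
```

```bash
python3 g.py; python3 sd.py | head -2
```

```text
pos [573.5 214.7  32.6] yaw 177.6 j [-0.48  0.51  0.07  1.71 -0.05  0.93  1.13] F [-15.5  11.3   6. ] t 25.125
blue 180
[630.6 208.2] [102.6  95.9] 86.96058654785156
```

carry_out([
  [-0.01, 0.006, 0, 0, 0],
  [-0.03, 0.01, 0, 0, 0],
  [-0.05, 0.012, 0, 0, 0],
  [-0.07, 0.012, 0, 0, 0],
  [-0.09, 0.012, 0, 0, 0],
  [-0.1, 0.012, 0, 0, 0],
])

```text
clock: 25.92
position: [0.5895, 0.2136, 0.0325]
ee_rot: [0.022, 1.0, 0.001, -0.002]
ft_force: [-13.2, 5.3, 3.8]
grip_width: 0.498
grasp_force: 6.5
```

```bash
python3 g.py; python3 sd.py | head -2
```

```text
pos [589.5 213.6  32.5] yaw 177.46 j [-0.47  0.54  0.07  1.66 -0.05  0.94  1.14] F [-13.2   5.3   3.8] t 25.925
blue 163
[646.8 207.9] [100.3  99.8] 0.1367347091436386
```

carry_out([
  [-0.01, 0, 0, 0, 0],
  [-0.02, 0, 0, 0, 0],
  [-0.03, 0, 0, 0, 0],
  [-0.04, 0, 0, 0, 0],
  [-0.04, 0, 0, 0, 0],
])

```text
clock: 26.6
position: [0.5956, 0.2133, 0.0325]
ee_rot: [0.022, 1.0, 0.001, -0.002]
ft_force: [-11.3, 5.8, 3.5]
grip_width: 0.503
grasp_force: 5.8
```

carry_out([
  [-0.007, 0, 0, 0, 0],
  [-0.013, 0, 0, 0, 0],
  [-0.013, 0, 0, 0, 0],
])

```text
clock: 26.98
position: [0.5974, 0.2132, 0.0325]
ee_rot: [0.022, 1.0, 0.001, -0.002]
ft_force: [-12.7, 5.7, 3.3]
grip_width: 0.501
grasp_force: 6.0
```

carry_out([
  [-0.007, 0, 0, 0, 0],
  [-0.013, 0, 0, 0, 0],
  [-0.013, 0, 0, 0, 0],
])

```text
clock: 27.35
position: [0.5988, 0.2132, 0.0325]
ee_rot: [0.022, 1.0, 0.001, -0.003]
ft_force: [-15.8, 6.0, 6.3]
grip_width: 0.503
grasp_force: 7.6
```

carry_out([
  [-0.007, 0, 0, 0, 0],
  [-0.007, 0, 0, 0, 0],
])

```text
clock: 27.6
position: [0.5989, 0.2132, 0.0324]
ee_rot: [0.022, 1.0, 0.0, -0.004]
ft_force: [-19.1, 5.1, 10.3]
grip_width: 0.501
grasp_force: 10.1
```

carry_out([
  [-0.007, 0, 0, 0, 0],
  [-0.007, 0, 0, 0, 0],
])

```text
clock: 27.85
position: [0.5989, 0.2132, 0.0324]
ee_rot: [0.022, 1.0, 0.0, -0.005]
ft_force: [-24.7, 4.3, 14.7]
grip_width: 0.501
grasp_force: 12.7
```

It's at the screw: the TCP has stopped and the push is about 12.5 N above the drag. I'll hold it.

carry_out([
  [-0.001, 0, 0, 0, 0],
  [-0.001, 0, 0, 0, 0],
  [-0.001, 0, 0, 0, 0],
  [-0.001, 0, 0, 0, 0],
  [-0.001, 0, 0, 0, 0],
  [-0.001, 0, 0, 0, 0],
  [-0.001, 0, 0, 0, 0],
  [-0.001, 0, 0, 0, 0],
  [-0.001, 0, 0, 0, 0],
  [-0.001, 0, 0, 0, 0],
])

```text
clock: 29.1
position: [0.599, 0.2132, 0.0324]
ee_rot: [0.022, 1.0, 0.0, -0.005]
ft_force: [-25.6, 3.0, 15.5]
grip_width: 0.498
grasp_force: 13.0
```

carry_out([
  [0.01, 0, 0, 0, 0],
  [0.02, 0, 0, 0, 0],
  [0.04, 0, 0, 0, 0],
  [0.08, 0, 0, 0, 0],
  [0.15, 0, 0, 0, 0],
  [0.25, 0, -0.1, 0, 0],
  [0.25, 0, -0.4, 0, 0],
  [0.4, 0, -0.7, 0, 0],
  [0.6, 0, -0.8, 0, 0],
  [0.6, 0, -0.8, 0, 0],
])

```text
clock: 30.35
position: [0.5128, 0.2159, 0.1546]
ee_rot: [0.022, 1.0, 0.001, 0.001]
ft_force: [0.5, -0.6, 0.5]
grip_width: 0.498
grasp_force: 0.0
```

```bash
python3 g.py; python3 sd.py s8
```

```text
pos [512.8 215.9 154.6] yaw 177.45 j [-0.54  0.26  0.06  1.77 -0.02  1.11  1.06] F [ 0.5 -0.6  0.5] t 30.35
blue 235
[655.9 209.1] [98.6 97.5] 87.96247100830078
R 630 [143.2 154.  172.7] 44
R 650 [142.6 152.3 172.4] 47
R 670 [140.9 152.1 173.5] 45
R 690 [139.6 151.3 170.4] 49
R 710 [137.1 144.5 161.7] 36
R 730 [136.8 141.  150.4] 31
R 750 [145.3 164.2 174.1] 36
L 630 [252.6 268.2 275.4] 28
L 650 [250.9 266.  275.7] 27
L 670 [251.1 265.  275.9] 30
L 690 [254.4 268.  276.1] 28
L 710 [257.1 263.4 271.8] 27
L 730 [257.5 263.5 271.8] 23
L 750 [255.3 262.2 268.4] 13
```

View pics/s8.png

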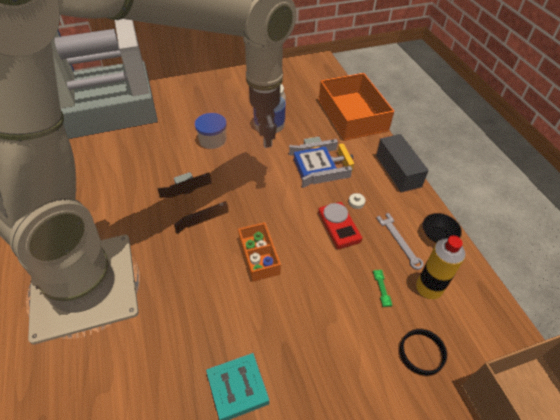

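The side view shows the carrier at (318,162), between the rails and against the screw. Its front at x ≈ 0.710 matches the screw tip measured at about 0.710, and the gripper is clear above. Handing in.

```bash
python3 -c "
from h import *
print(ticket.hand_in())"
```

```text
the job is handed in; nothing more can be done
None
```

The carrier is seated in the steel bay against the stop screw, after a press of about 12 to 13 N above the sliding drag for over a second. The gripper is clear, and the job was handed in at about 30 s; hand-in returned no verdict.

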